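Park the dough cutters on their outlines

ROBOT

A 6-joint arm with a two-finger parallel gripper is mounted at the origin on the work surface. World frame = base frame: x ahead of the robot, y to its left, z up, the work surface at z = 0. Lengths are in m, angles in rad, forces in N, time in s.
With the tool pointing down it reaches from about 0.225 to 0.875 m from the base axis. Payload 3.4 kg.
Tool frame: the origin (TCP) lies between the finger pads; the fingertips stand 19 mm ahead of it and the grasp point (between the pads) is the TCP; z points along the fingers, y is the line along which they close (so a half turn about z gives the same grasp; the last joint's range is limited). The gripper opens to 85 mm and grips with 20 to 120 N. Pads are 22 mm wide; open, the fingers measure 114 mm over their backs; the gripper's body (76 mm by 85 mm) begins 54 mm behind the grasp point. The pads swing forward as they close: fully open they stand 13 mm farther back than shut.
Start: joints at [-1.242, 0.276, 1.505, -0, 1.361, -0.121], TCP at [0.25, -0.518, 0.25] pointing down, gripper open.
Joint ranges: [-2.89, 2.89], [-0.75, 2.08], [0.22, 2.7], [-1.18, 4.32], [0.11, 2.71], [-2.7, 2.7]. Speed limits (rad/s): [2.57, 2.57, 3.14, 3.14, 3.14, 3.14].

INTERFACE

Orientations are given as a rotation vector (axis times angle).
In Python, from station import r, camera, get_calibration gives the robot as it stands.
- The arm moves only by the tool jog_arm, never from a script. Its argument "plan" is a list of rows, each a list of 5 numbers: the closure, from -1 (fully open) to 1 (shut), then the shift along the tool's x, y, z in units of 25 mm (1.0 is 25 mm), then the turn about the tool's z in degrees. In form: [[gripper, tx, ty, tz, twist], ...]. A call has 1 to 20 rows; each row shifts and turns the commanded pose from where the row before left it, along the tool's axes as they then stand; what a row does not reach is not made up. A row lasts 1/12 s, in which the tool goes at most 41.7 mm and 7.16 degrees, less where a joint would pass 70% of its speed; a pose out of reach is approached as far as the arm can. A call is refused whole if a number of a shift passes 1 or a number of a turn 7.16, either way. A call with a gripper value outside its range is refused whole. The fingers move at their own pace and stop on an object; the grip force is fixed at half the most. Time passes only in rows, so rows that do not move let the fingers close. It gives the time, the measured TCP pose, the force, the opening and the grip force at its end, in the units of the state.
- r.get_state(): the state, without advancing time (a new reading comes with each control period).
- camera(name): name is "side" or "top"; returns the picture (420x560x3 uint8, red, green, blue); there is no depth.
- get_calibration(name): a dict with "mtx" (3x3 intrinsics, pixels), "origin" and "attitude" of the camera in the world. Camera axes: x right, y up, looking along -z (the intrinsics and any distortion apply to the point x, -y, -z); pixel columns grow to the right and rows downward; lengths in m; the calibration is good to about 2 mm. A picture is of the moment at which its call begins. get_calibration takes no time and is no camera call.
- r.close_job(): hands the job in; it is judged then, once.
The state is a dict: "t": time; "qpos": joint angles; "joint_velocities": joint speeds; "joint_efforts": joint torques, N m; "eef_pos": TCP position; "tool_rot": TCP orientation; "ft_force": force on the tool from outside, world axes, zero at the start; "torque": the same for the moment, N m; "grip_width": finger opening in m; "gripper_force": force on a finger pad.
Only numpy, scipy, OpenCV 4.12 (cv2) and the standard library are available. Lean on these libraries where they do the work, as an engineer would, in place of code of your own. Each camera call takes 0.05 s, during which the arm holds its last target. There are 200 camera calls.

TASK

Put the bench in order before the next batch of bagels and rolls: set each of the four steel dough cutters (round, square, diamond and long oval) upright on the white pad that bears its outline, centred on the outline and turned to line up with it. Set the cutters down rather than dropping them, do not tip them over, and leave the two glass jars (green lid and red lid) standing where they are.

Things in the scene. Friction and masses are not known exactly. Their poses are not given: they have to be found in the camera images.
- round_cutter_grip (a point): loose round dough cutter, upright: open steel band 28 mm high with a blue top rim, from above round, 70 mm in diameter; any yaw is the same. On top an orange grip bar, 42 mm along x, 18 mm along y, from 28 to 66 mm above the lower edge. 110 to 185 g. Point: the bar's centre, 47 mm above the lower edge, over its middle; z up.
- round_pad_top (a point): white round pad fixed on the bench, 108 mm in diameter, 4 mm thick, with a blue outline of the round cutter at full size (round, 70 mm in diameter). Point: the outline's centre, on the pad's upper face; x, y are the outline's axes; z up.
- square_cutter_grip (a point): loose square dough cutter, upright: open steel band 28 mm high with a blue top rim, from above square, 62 x 62 mm, sides along x and y; looks the same after a quarter turn. On top an orange grip bar, 42 mm along x, 18 mm along y, from 28 to 66 mm above the lower edge. 110 to 185 g. Point: the bar's centre, 47 mm above the lower edge, over its middle; z up.
- square_pad_top (a point): white round pad fixed on the bench, 108 mm in diameter, 4 mm thick, with a blue outline of the square cutter at full size (square, 62 x 62 mm, sides along x and y). Point: the outline's centre, on the pad's upper face; x, y are the outline's axes; z up.
- diamond_cutter_grip (a point): loose diamond dough cutter, upright: open steel band 28 mm high with a blue top rim, from above a rhombus, 92 mm tip to tip along x, 58 mm along y; looks the same after a half turn. On top an orange grip bar, 42 mm along x, 18 mm along y, from 28 to 66 mm above the lower edge. 110 to 185 g. Point: the bar's centre, 47 mm above the lower edge, over its middle; z up.
- diamond_pad_top (a point): white round pad fixed on the bench, 108 mm in diameter, 4 mm thick, with a blue outline of the diamond cutter at full size (a rhombus, 92 mm tip to tip along x, 58 mm along y). Point: the outline's centre, on the pad's upper face; x, y are the outline's axes; z up.
- oval_cutter_grip (a point): loose oval dough cutter, upright: open steel band 28 mm high with a blue top rim, from above a long oval (straight sides, half-round ends), 90 mm along x, 46 mm along y; looks the same after a half turn. On top an orange grip bar, 42 mm along x, 18 mm along y, from 28 to 66 mm above the lower edge. 110 to 185 g. Point: the bar's centre, 47 mm above the lower edge, over its middle; z up.
- oval_pad_top (a point): white round pad fixed on the bench, 108 mm in diameter, 4 mm thick, with a blue outline of the oval cutter at full size (a long oval (straight sides, half-round ends), 90 mm along x, 46 mm along y). Point: the outline's centre, on the pad's upper face; x, y are the outline's axes; z up.
- seed_jar_mid (a point): glass jar with a green lid and white label, 54 mm in diameter and 85 mm high, about 250 g, standing loose on the bench; to be left where it is. This point is its centre, half-way up.
- spice_jar_mid (a point): glass jar with a red lid and yellow label, 54 mm in diameter and 85 mm high, about 250 g, standing loose on the bench; to be left where it is. This point is its centre, half-way up.
Not all that is in view belongs to the job. Leave any purple look-alike of the part that bears diamond_cutter_grip alone. What is shaped like the part that bears square_pad_top but turquoise is not meant.

How it is judged:
At the end, for the whole second after the job is handed in: Each cutter stands upright (0.1 rad) and at rest on the pad with its own outline, centres within 12 mm; square, diamond and oval turned within 0.2 rad of their outline (any turn that makes the shapes match). Both jars upright (0.2 rad), within 30 mm of where they began (horizontal distance between round_cutter_grip and round_pad_top below 0.012 m and z of round_cutter_grip in the frame of round_pad_top between 0.0445 and 0.052 m and angle between each of round_cutter_grip, square_cutter_grip, diamond_cutter_grip, oval_cutter_grip's own z axis and vertical below 0.1 rad and linear speed of each of round_cutter, square_cutter, diamond_cutter, oval_cutter below 0.02 m/s and angular speed of each of round_cutter, square_cutter, diamond_cutter, oval_cutter below 0.2 rad/s and horizontal distance between square_cutter_grip and square_pad_top below 0.012 m and z of square_cutter_grip in the frame of square_pad_top between 0.0445 and 0.052 m and (angle between the x axis of square_cutter_grip and the x axis of square_pad_top, either way round below 0.2 rad or angle between the x axis of square_cutter_grip and the y axis of square_pad_top, either way round below 0.2 rad) and horizontal distance between diamond_cutter_grip and diamond_pad_top below 0.012 m and z of diamond_cutter_grip in the frame of diamond_pad_top between 0.0445 and 0.052 m and angle between the x axis of diamond_cutter_grip and the x axis of diamond_pad_top, either way round below 0.2 rad and horizontal distance between oval_cutter_grip and oval_pad_top below 0.012 m and z of oval_cutter_grip in the frame of oval_pad_top between 0.0445 and 0.052 m and angle between the x axis of oval_cutter_grip and the x axis of oval_pad_top, either way round below 0.2 rad and distance of each of seed_jar_mid, spice_jar_mid from where it was at the start of the episode below 0.03 m and angle between each of seed_jar_mid, spice_jar_mid's own z axis and vertical below 0.2 rad); the robot touches nothing.
It fails at once if a cutter is tipped over (angle between any of round_cutter_grip, square_cutter_grip, diamond_cutter_grip, oval_cutter_grip's own z axis and vertical above 0.6 rad).
It fails at once if a cutter is dropped (out of the fingers while more than 35 mm above the bench) ((height (world z) of round_cutter_grip above 0.082 m and contact force between the fingers and round_cutter below 0.02 N) or (height (world z) of square_cutter_grip above 0.082 m and contact force between the fingers and square_cutter below 0.02 N) or (height (world z) of diamond_cutter_grip above 0.082 m and contact force between the fingers and diamond_cutter below 0.02 N) or (height (world z) of oval_cutter_grip above 0.082 m and contact force between the fingers and oval_cutter below 0.02 N)).
It fails at once if a glass jar is pushed away or knocked over ((distance of seed_jar_mid from where it was at the start of the episode above 0.03 m or angle between seed_jar_mid's own z axis and vertical above 0.4 rad) or (distance of spice_jar_mid from where it was at the start of the episode above 0.03 m or angle between spice_jar_mid's own z axis and vertical above 0.4 rad)).
It also fails if it takes over 128 s, if anything falls off the work surface, if the arm or the gripper's body presses on something with over 40 N, if the wrist force passes 120 N, or if a joint passes its speed limit or range.

## Working session

There is one attempt and no reset: what is moved stays moved. The work goes in short steps, Python scripts to look and compute and a tool call to move; the robot and the scene stay as the last step left them, time stands still between calls to the robot, and variables do not carry over. Pictures are saved under pics/ and viewed, at most 14 in all, crops included, and the job is handed in when it is done.

Besides the shell and the picture viewer there is one more tool, called after "Call:" as a command line: name --pt "numbers of a row" for each row, then --argument value for the rest. jog_arm: Moves the arm, as the interface text tells. Its arguments: {"type":"object","properties":{"plan":{"type":"array","items":{"type":"array","items":{"type":"number"}}}},"required":["plan"]}

```bash
ls; mkdir -p pics; python3 - <<'E'
from station import r,camera,get_calibration
import cv2
for n in("top","side"):
    im=camera(n); cv2.imwrite(f"pics/{n}0.png",im[:,:,::-1]); c=get_calibration(n); print(c)
print(r.get_state())
E
```

```text
pics
{'mtx': array([[480.48088467,   0.        , 279.73915637],
       [  0.        , 480.48088467, 201.05417595],
       [  0.        ,   0.        ,   1.        ]]), 'origin': array([ 0.33898509, -0.01809196,  1.46506149]), 'attitude': array([ 0.08934294, -0.078798  , -1.56765656])}
{'mtx': array([[435.2529245 ,   0.        , 274.52203108],
       [  0.        , 435.2529245 , 210.89968753],
       [  0.        ,   0.        ,   1.        ]]), 'origin': array([0.13633241, 0.54486706, 0.85346345]), 'attitude': array([ 0.26018377, -0.88032821, -2.45417452])}
{'t': 0.1, 'qpos': array([-1.24199546e+00,  2.76534210e-01,  1.50601041e+00, -1.97071472e-05,
        1.36070283e+00, -1.21012067e-01]), 'joint_velocities': array([-2.07378688e-03, -2.20979283e-03, -4.42169786e-04, -6.63606553e-04,
       -3.21201249e-05, -1.59519331e-03]), 'joint_efforts': array([ 1.52864533e-03, -4.17697978e+01, -2.46405655e+01, -5.69636370e-05,
        5.83247791e-03,  5.33569860e-06]), 'eef_pos': array([ 0.24984721, -0.51739016,  0.24952324]), 'tool_rot': array([-3.06086762e+00, -7.00262579e-01,  2.99521181e-04]), 'ft_force': array([-0.56771844,  0.15754218, -1.02880073]), 'torque': array([-0.00405011, -0.0141223 , -0.01886889]), 'gripper_force': 0.0, 'grip_width': 0.08586580513816}
```

View pics/top0.png

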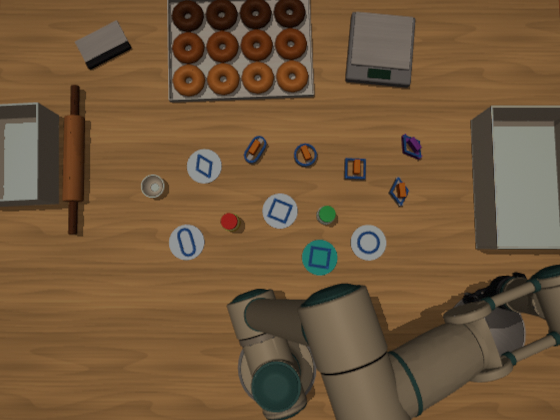

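View pics/side0.png

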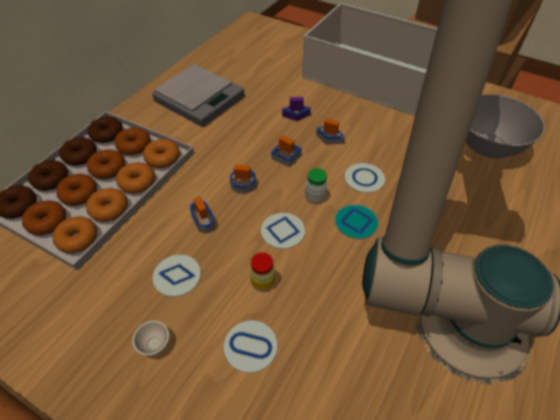

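The top view shows these pads: round (368,242), square (280,211), diamond (204,166) and oval (187,242). The cutters are oval (255,150), round (306,155), square (355,169) and diamond (400,192). The purple decoy is at (412,147), and the jars are red (230,222) and green (327,215). The side view agrees.

```bash
cat > h.py <<'E'
import numpy as np,cv2
from scipy.spatial.transform import Rotation as R
from station import r,camera,get_calibration
def ray(n,px,z):
    c=get_calibration(n);px=np.atleast_2d(np.asarray(px,float))
    d=np.c_[px,np.ones(len(px))]@np.linalg.inv(c["mtx"]).T*[1,-1,-1]
    d=R.from_rotvec(c["attitude"]).apply(d);o=c["origin"]
    return (o+d*((z-o[2])/d[:,2])[:,None])[:,:2]
def proj(n,p):
    c=get_calibration(n);q=R.from_rotvec(c["attitude"]).inv().apply(np.atleast_2d(p)-c["origin"])*[1,-1,-1]
    q=q@c["mtx"].T;return q[:,:2]/q[:,2:]
def mask(im,kind):
    h=cv2.cvtColor(im,cv2.COLOR_RGB2HSV);H,S,V=[h[...,i].astype(int) for i in range(3)]
    if kind=="blue":return ((H>100)&(H<125)&(S>110)&(V>50)).astype(np.uint8)
    if kind=="orange":return ((H>4)&(H<16)&(S>200)&(V>120)).astype(np.uint8)
def near(m,c,rad):
    w=np.zeros_like(m);cv2.circle(w,c,rad,1,-1);return m*w
def shape(pts):
    hull=cv2.convexHull((pts*1e4).astype(np.float32))
    M=cv2.moments(hull);c=np.array([M['m10'],M['m01']])/M['m00']/1e4
    ax=.5*np.degrees(np.arctan2(2*M['mu11'],M['mu20']-M['mu02']))
    rc=cv2.minAreaRect(hull);return c,ax,np.array(rc[0])/1e4,np.array(rc[1])/10,rc[2]
def show(name,n,m,z):
    ys,xs=np.nonzero(m);c,ax,rc,wh,a=shape(ray(n,np.c_[xs,ys],z))
    print(name,"c",c.round(4),"axis %.1f"%ax,"rect",rc.round(4),wh.round(0),"%.1f"%a)
E
python3 - <<'E'
from h import *
im=camera("top")
b=mask(im,"blue");o=mask(im,"orange")
for n,c in dict(round=(368,242),square=(280,211),diamond=(204,166),oval=(187,242)).items():show("pad "+n,"top",near(b,c,15),.004)
for n,c in dict(round=(306,155),square=(355,169),diamond=(400,192),oval=(255,150)).items():
    show("rim "+n,"top",near(b,c,20),.028);show("  bar","top",near(o,c,20),.066)
for n,c in dict(red=(230,222),green=(327,215)).items():print(n,ray("top",c,.085))
cr=im[125:275,160:430];cr=cv2.resize(cr,None,fx=2.9,fy=2.9,interpolation=cv2.INTER_CUBIC)
ov=np.zeros_like(im);ov[b>0]=[0,0,255];ov[o>0]=[255,120,0]
ov=cv2.resize(ov[125:275,160:430],None,fx=2.9,fy=2.9,interpolation=cv2.INTER_NEAREST)
cv2.imwrite("pics/c1.png",cr[:,:,::-1]);cv2.imwrite("pics/c1m.png",ov[:,:,::-1])
E
```

```text
pad round c [ 0.3714 -0.2761] axis 81.9 rect [ 0.3717 -0.2769] [60. 64.] 0.1
pad square c [ 0.467  -0.0076] axis 86.3 rect [ 0.467  -0.0077] [59. 59.] 68.2
pad diamond c [0.605  0.2264] axis 26.7 rect [0.6047 0.2264] [46. 66.] 83.9
pad oval c [0.3712 0.2757] axis 16.9 rect [0.3712 0.2757] [85. 43.] 16.6
rim round c [ 0.6357 -0.0844] axis 1.4 rect [ 0.6359 -0.0848] [61. 65.] 89.9
  bar c [ 0.6358 -0.0845] axis 20.0 rect [ 0.6364 -0.0845] [37. 15.] 21.3
rim square c [ 0.5931 -0.2356] axis -58.8 rect [ 0.5929 -0.236 ] [58. 61.] 0.0
  bar c [ 0.5934 -0.2349] axis -2.1 rect [ 0.5936 -0.2347] [15. 36.] 89.1
rim diamond c [ 0.5251 -0.3666] axis 3.5 rect [ 0.5259 -0.3673] [47. 68.] 62.5
  bar c [ 0.5251 -0.3669] axis 3.7 rect [ 0.5251 -0.3668] [36. 15.] 4.2
rim oval c [0.6525 0.0677] axis -29.7 rect [0.6525 0.0675] [44. 86.] 57.1
  bar c [0.653  0.0683] axis -31.8 rect [0.6534 0.0682] [14. 38.] 59.8
red [[0.42653572 0.13433032]]
green [[ 0.44710314 -0.14477211]]
```

View pics/c1.png

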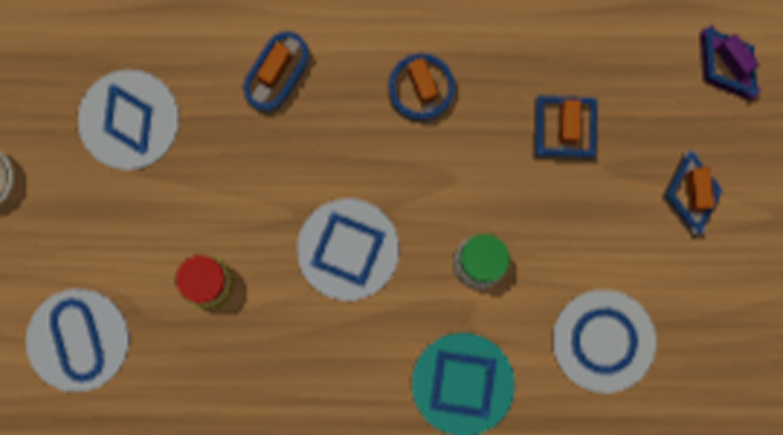

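View pics/c1m.png

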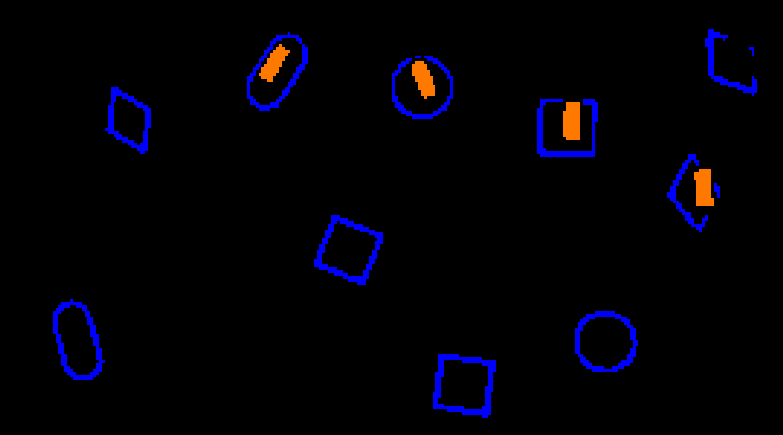

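The crops show bars and rims concentric with clean masks, so those poses are usable. Next is a helper that works out the move numbers.

```bash
cat > go.py <<'E'
import sys
from h import *
def go(x,y,z,yaw):
    s=r.get_state();A=R.from_rotvec(s["tool_rot"]);m=A.as_matrix()
    cur=np.degrees(np.arctan2(m[1,0],m[0,0]));d=(yaw-cur+90)%180-90
    c,n=np.cos(np.radians(cur+d)),np.sin(np.radians(cur+d))
    T=np.array([[c,n,0],[n,-c,0],[0,0,-1]]).T
    u=T.T@(np.array([x,y,z])-s["eef_pos"])/.025
    print("t %.2f"%s["t"],s["eef_pos"].round(4),"yaw %.1f"%cur,"tilt %.3f"%m[2,2],"q6 %.2f"%s["qpos"][5],"twist first %.1f"%-d,"then units",u.round(2))
go(*map(float,sys.argv[1:5]))
E
python3 go.py .525 -.367 .15 4
```

```text
t 0.15 [ 0.2499 -0.5174  0.2496] yaw 25.8 tilt -1.000 q6 -0.12 twist first 21.8 then units [11.4  -5.24  3.99]
```

Call:
jog_arm --pt "-1 0 0 0 5.45" --pt "-1 0 0 0 5.45" --pt "-1 0 0 0 5.45" --pt "-1 0 0 0 5.45" --pt "-1 0.877 -0.403 0.307 0" --pt "-1 0.877 -0.403 0.307 0" --pt "-1 0.877 -0.403 0.307 0" --pt "-1 0.877 -0.403 0.307 0" --pt "-1 0.877 -0.403 0.307 0" --pt "-1 0.877 -0.403 0.307 0" --pt "-1 0.877 -0.403 0.307 0" --pt "-1 0.877 -0.403 0.307 0" --pt "-1 0.877 -0.403 0.307 0" --pt "-1 0.877 -0.403 0.307 0" --pt "-1 0.877 -0.403 0.307 0" --pt "-1 0.877 -0.403 0.307 0" --pt "-1 0.877 -0.403 0.307 0" --pt "-1 0 0 0 0" --pt "-1 0 0 0 0"

```text
t: 1.73
eef_pos: [0.5257, -0.3664, 0.1495]
tool_rot: [-3.138, -0.112, 0.003]
ft_force: [-1.0, -0.8, -0.3]
grip_width: 0.0856
gripper_force: 0.0
```

```bash
python3 go.py .525 -.367 .052 4
```

```text
t 1.73 [ 0.5257 -0.3664  0.1495] yaw 4.1 tilt -1.000 q6 0.78 twist first 0.1 then units [-0.03  0.02  3.9 ]
```

Call:
jog_arm --pt "-1 0 0 0.65 0" --pt "-1 0 0 0.65 0" --pt "-1 0 0 0.65 0" --pt "-1 0 0 0.65 0" --pt "-1 0 0 0.65 0" --pt "-1 0 0 0.65 0" --pt "-1 0 0 0 0" --pt "1 0 0 0 0" --pt "1 0 0 0 0" --pt "1 0 0 0 0" --pt "1 0 0 0 0" --pt "1 0 0 0 0" --pt "1 0 0 0 0" --pt "1 0 0 0 0" --pt "1 0 0 0 0" --pt "1 0 0 0 0" --pt "1 0 0 0 0"

```text
t: 3.15
eef_pos: [0.5258, -0.3678, 0.054]
tool_rot: [3.138, 0.109, 0.002]
ft_force: [-1.0, -0.2, 5.1]
grip_width: 0.017
gripper_force: 59.3
```

Call:
jog_arm --pt "1 0 0 -0.4 0" --pt "1 0 0 -0.6 0" --pt "1 0 0 -0.6 0" --pt "1 0 0 -0.6 0" --pt "1 0 0 -0.6 0" --pt "1 0 0 -0.6 0" --pt "1 0 0 -0.6 0" --pt "1 0 0 0 0" --pt "1 0 0 0 0"

```text
t: 3.9
eef_pos: [0.5254, -0.3675, 0.1535]
tool_rot: [3.139, 0.109, 0.001]
ft_force: [-0.6, 0.2, -2.9]
grip_width: 0.0176
gripper_force: 58.6
```

```bash
python3 go.py .605 .2264 .15 26.7; python3 - <<'E'
from h import *
im=camera("side");p=proj("side",[[.525,-.367,.12]])[0].astype(int);print(p)
c=im[max(0,p[1]-90):p[1]+90,max(0,p[0]-120):p[0]+120]
cv2.imwrite("pics/s1.png",cv2.resize(c,None,fx=3,fy=3)[:,:,::-1])
E
```

```text
t 3.90 [ 0.5254 -0.3675  0.1535] yaw 4.0 tilt -1.000 q6 0.78 twist first -22.7 then units [ 13.52 -19.79   0.14]
[331 105]
```

View pics/s1.png

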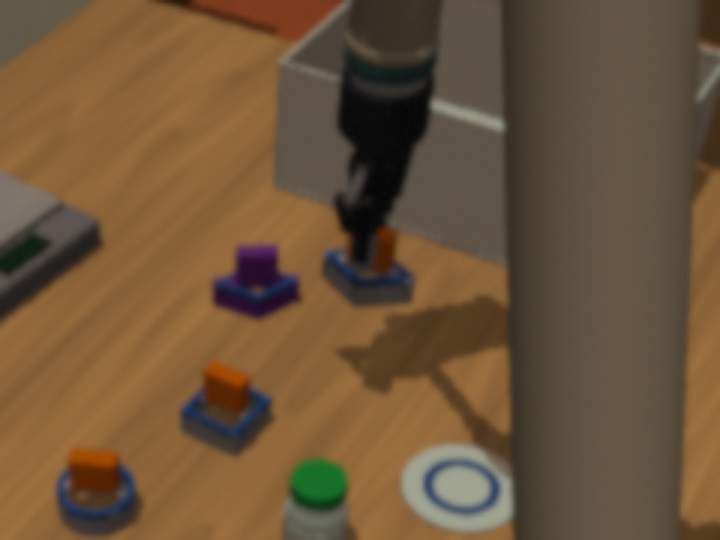

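The cutter is held level in the fingers, clear of the bench.

Call:
jog_arm --pt "1 0 0 0 -5.7" --pt "1 0 0 0 -5.7" --pt "1 0 0 0 -5.7" --pt "1 0 0 0 -5.6" --pt "1 0.563 -0.825 0 0" --pt "1 0.563 -0.825 0 0" --pt "1 0.563 -0.825 0 0" --pt "1 0.563 -0.825 0 0" --pt "1 0.563 -0.825 0 0" --pt "1 0.563 -0.825 0 0" --pt "1 0.563 -0.825 0 0" --pt "1 0.563 -0.825 0 0" --pt "1 0.563 -0.825 0 0" --pt "1 0.563 -0.825 0 0" --pt "1 0.563 -0.825 0 0" --pt "1 0.563 -0.825 0 0"

```text
t: 5.28
eef_pos: [0.564, -0.069, 0.1514]
tool_rot: [-3.055, -0.724, 0.005]
ft_force: [0.1, -0.2, -1.8]
grip_width: 0.0175
gripper_force: 58.8
```

Call:
jog_arm --pt "1 0.563 -0.825 0 0" --pt "1 0.563 -0.825 0 0" --pt "1 0.563 -0.825 0 0" --pt "1 0.563 -0.825 0 0" --pt "1 0.563 -0.825 0 0" --pt "1 0.563 -0.825 0 0" --pt "1 0.563 -0.825 0 0" --pt "1 0.563 -0.825 0 0" --pt "1 0.563 -0.825 0 0" --pt "1 0.563 -0.825 0 0" --pt "1 0.563 -0.825 0 0" --pt "1 0.563 -0.825 0 0" --pt "1 0 0 0 0" --pt "1 0 0 0 0"

```text
t: 6.45
eef_pos: [0.6039, 0.2275, 0.1511]
tool_rot: [3.056, 0.728, -0.005]
ft_force: [0.4, -1.5, -2.7]
grip_width: 0.0168
gripper_force: 58.8
```

```bash
python3 go.py .605 .2264 .066 26.7
```

```text
t 6.45 [0.6039 0.2275 0.1511] yaw 26.8 tilt -1.000 q6 1.36 twist first 0.1 then units [0.02 0.06 3.4 ]
```

Call:
jog_arm --pt "1 0.02 0.06 0.5 0" --pt "1 0 0 0.7 0" --pt "1 0 0 0.7 0" --pt "1 0 0 0.7 0" --pt "1 0 0 0.5 0" --pt "1 0 0 0.3 0" --pt "1 0 0 0.06 0" --pt "1 0 0 0.06 0" --pt "1 0 0 0.06 0" --pt "1 0 0 0.06 0" --pt "1 0 0 0.05 0" --pt "1 0 0 0 0" --pt "1 0 0 0 0"

```text
t: 7.53
eef_pos: [0.6062, 0.2255, 0.0611]
tool_rot: [3.057, 0.725, 0.001]
ft_force: [-0.1, 0.1, -1.6]
grip_width: 0.017
gripper_force: 58.8
```

Call:
jog_arm --pt "1 0 0 0.05 0" --pt "1 0 0 0.05 0" --pt "1 0 0 0 0" --pt "1 0 0 0 0"

```text
t: 7.87
eef_pos: [0.606, 0.2254, 0.0582]
tool_rot: [3.057, 0.725, -0.0]
ft_force: [-0.2, 0.4, -1.6]
grip_width: 0.0172
gripper_force: 59.0
```

Call:
jog_arm --pt "1 0 0 0.03 0" --pt "1 0 0 0.03 0" --pt "1 0 0 0 0" --pt "1 0 0 0 0"

```text
t: 8.2
eef_pos: [0.6061, 0.2254, 0.0581]
tool_rot: [3.057, 0.725, 0.001]
ft_force: [-1.9, -0.5, 5.0]
grip_width: 0.0174
gripper_force: 59.9
```

Call:
jog_arm --pt "0.4 0 0 0 0" --pt "0.2 0 0 0 0" --pt "-0.2 0 0 0 0" --pt "-1 0 0 0 0" --pt "-1 0 0 0 0" --pt "-1 0 0 0 0" --pt "-1 0 0 0 0" --pt "-1 0 0 -0.5 0" --pt "-1 0 0 -0.7 0" --pt "-1 0 0 -0.7 0" --pt "-1 0 0 -0.7 0" --pt "-1 0 0 -0.7 0" --pt "-1 0 0 -0.7 0" --pt "-1 0 0 0 0" --pt "-1 0 0 0 0"

```text
t: 9.45
eef_pos: [0.6066, 0.2255, 0.1575]
tool_rot: [3.057, 0.725, 0.003]
ft_force: [-1.0, 0.4, 0.0]
grip_width: 0.0859
gripper_force: 0.0
```

```bash
python3 go.py .6528 .068 .15 -31
```

```text
t 9.45 [0.6066 0.2255 0.1575] yaw 26.7 tilt -1.000 q6 1.35 twist first 57.7 then units [4.83 4.45 0.3 ]
```

Call:
jog_arm --pt "-1 0 0 0 6.4" --pt "-1 0 0 0 6.4" --pt "-1 0 0 0 6.4" --pt "-1 0 0 0 6.4" --pt "-1 0 0 0 6.4" --pt "-1 0 0 0 6.4" --pt "-1 0 0 0 6.4" --pt "-1 0 0 0 6.4" --pt "-1 0 0 0 6.5" --pt "-1 0.604 0.556 0.04 0" --pt "-1 0.604 0.556 0.04 0" --pt "-1 0.604 0.556 0.04 0" --pt "-1 0.604 0.556 0.04 0" --pt "-1 0.604 0.556 0.04 0" --pt "-1 0.604 0.556 0.04 0" --pt "-1 0.604 0.556 0.04 0" --pt "-1 0.604 0.556 0.04 0" --pt "-1 0 0 0 0" --pt "-1 0 0 0 0"

```text
t: 11.03
eef_pos: [0.6515, 0.0669, 0.1468]
tool_rot: [3.026, -0.843, -0.005]
ft_force: [-0.1, 0.5, -0.9]
grip_width: 0.0856
gripper_force: 0.0
```

```bash
python3 go.py .6528 .068 .054 -31;  python3 - <<'E'
from h import *
im=camera("top");c=(204,166)
show("dia rim","top",near(mask(im,"blue"),c,22),.032);show("bar","top",near(mask(im,"orange"),c,22),.070)
c=im[120:210,140:320]
cv2.imwrite("pics/t2.png",cv2.resize(c,None,fx=4,fy=4)[:,:,::-1])
E
```

```text
t 11.03 [0.6515 0.0669 0.1468] yaw -31.2 tilt -1.000 q6 2.11 twist first -0.2 then units [ 0.02 -0.06  3.71]
dia rim c [0.6086 0.2288] axis 7.0 rect [0.6086 0.2298] [36. 63.] 79.8
bar c [0.6046 0.2224] axis 26.5 rect [0.6048 0.2233] [38. 14.] 27.1
```

View pics/t2.png

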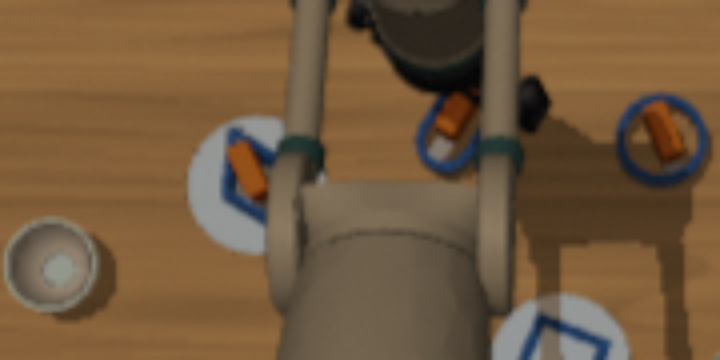

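The diamond is upright on its pad, at about (204,166) in the full image and partly hidden by the arm. I'll recheck it later. The gripper is over the oval.

Call:
jog_arm --pt "-1 0.02 -0.06 0.5 -0.2" --pt "-1 0 0 0.7 0" --pt "-1 0 0 0.7 0" --pt "-1 0 0 0.7 0" --pt "-1 0 0 0.7 0" --pt "-1 0 0 0.4 0" --pt "-1 0 0 0 0" --pt "1 0 0 0 0" --pt "1 0 0 0 0" --pt "1 0 0 0 0" --pt "1 0 0 0 0" --pt "1 0 0 0 0" --pt "1 0 0 0 0" --pt "1 0 0 0 0" --pt "1 0 0 0 0" --pt "1 0 0 0 0"

```text
t: 12.42
eef_pos: [0.6538, 0.0687, 0.0571]
tool_rot: [-3.028, 0.835, -0.002]
ft_force: [-1.1, -1.2, 5.6]
grip_width: 0.0172
gripper_force: 60.6
```

Call:
jog_arm --pt "1 0 0 -0.4 0" --pt "1 0 0 -0.7 0" --pt "1 0 0 -0.7 0" --pt "1 0 0 -0.7 0" --pt "1 0 0 -0.7 0" --pt "1 0 0 -0.7 0" --pt "1 0 0 0 0" --pt "1 0 0 0 0"

```text
t: 13.08
eef_pos: [0.6538, 0.0689, 0.1545]
tool_rot: [-3.028, 0.835, -0.003]
ft_force: [-0.1, -0.2, -1.3]
grip_width: 0.0173
gripper_force: 59.9
```

```bash
python3 go.py .3712 .2757 .155 16.8
```

```text
t 13.08 [0.6538 0.0689 0.1545] yaw -30.8 tilt -1.000 q6 2.11 twist first -47.6 then units [ -8.43 -11.19  -0.02]
```

Call:
jog_arm --pt "1 0 0 0 -6.8" --pt "1 0 0 0 -6.8" --pt "1 0 0 0 -6.8" --pt "1 0 0 0 -6.8" --pt "1 0 0 0 -6.8" --pt "1 0 0 0 -6.8" --pt "1 0 0 0 -6.8" --pt "1 -0.6 -0.8 0 0" --pt "1 -0.6 -0.8 0 0" --pt "1 -0.6 -0.8 0 0" --pt "1 -0.6 -0.8 0 0" --pt "1 -0.6 -0.8 0 0" --pt "1 -0.6 -0.8 0 0" --pt "1 -0.6 -0.8 0 0" --pt "1 -0.6 -0.8 0 0" --pt "1 -0.6 -0.8 0 0" --pt "1 -0.6 -0.8 0 0"

```text
t: 14.5
eef_pos: [0.4499, 0.2173, 0.1521]
tool_rot: [3.108, 0.458, -0.005]
ft_force: [0.5, 1.8, -1.1]
grip_width: 0.0168
gripper_force: 59.8
```

Call:
jog_arm --pt "1 -0.6 -0.8 0 0" --pt "1 -0.6 -0.8 0 0" --pt "1 -0.6 -0.8 0 0" --pt "1 -0.6 -0.8 0 0" --pt "1 0 0 0 0" --pt "1 0 0 0 0" --pt "1 0 0 0 0"

```text
t: 15.08
eef_pos: [0.3714, 0.2761, 0.1529]
tool_rot: [3.107, 0.459, -0.002]
ft_force: [-0.4, -0.1, -0.6]
grip_width: 0.0166
gripper_force: 60.0
```

```bash
python3 go.py .3712 .2757 .062 16.8
```

```text
t 15.08 [0.3714 0.2761 0.1529] yaw 16.8 tilt -1.000 q6 1.77 twist first 0.0 then units [-0.01  0.01  3.64]
```

Call:
jog_arm --pt "1 0 0 0.5 0" --pt "1 0 0 0.7 0" --pt "1 0 0 0.7 0" --pt "1 0 0 0.7 0" --pt "1 0 0 0.5 0" --pt "1 0 0 0.2 0" --pt "1 0 0 0.06 0" --pt "1 0 0 0.06 0" --pt "1 0 0 0.06 0" --pt "1 0 0 0.06 0" --pt "1 0 0 0 0" --pt "1 0 0 0 0"

```text
t: 16.08
eef_pos: [0.3718, 0.2765, 0.0656]
tool_rot: [-3.108, -0.458, -0.001]
ft_force: [-0.8, -0.0, -0.9]
grip_width: 0.017
gripper_force: 60.0
```

Call:
jog_arm --pt "1 0 0 0.05 0" --pt "1 0 0 0.05 0" --pt "1 0 0 0 0" --pt "1 0 0 0 0"

```text
t: 16.42
eef_pos: [0.3715, 0.2763, 0.0627]
tool_rot: [3.108, 0.458, -0.0]
ft_force: [-1.0, 0.3, -2.6]
grip_width: 0.0169
gripper_force: 60.0
```

Call:
jog_arm --pt "1 0 0 0.04 0" --pt "1 0 0 0.04 0" --pt "1 0 0 0 0" --pt "1 0 0 0 0"

```text
t: 16.75
eef_pos: [0.3717, 0.2764, 0.0611]
tool_rot: [3.108, 0.458, 0.001]
ft_force: [-1.8, -1.0, 3.4]
grip_width: 0.017
gripper_force: 60.3
```

Contact felt, so release.

Call:
jog_arm --pt "0.4 0 0 0 0" --pt "0.2 0 0 0 0" --pt "-0.2 0 0 0 0" --pt "-1 0 0 0 0" --pt "-1 0 0 0 0" --pt "-1 0 0 0 0" --pt "-1 0 0 0 0" --pt "-1 0 0 -0.5 0" --pt "-1 0 0 -0.7 0" --pt "-1 0 0 -0.7 0" --pt "-1 0 0 -0.7 0" --pt "-1 0 0 -0.7 0" --pt "-1 0 0 -0.7 0" --pt "-1 0 0 0 0" --pt "-1 0 0 0 0"

```text
t: 18.0
eef_pos: [0.3721, 0.2766, 0.1614]
tool_rot: [-3.107, -0.458, -0.003]
ft_force: [0.4, 0.1, -0.5]
grip_width: 0.0859
gripper_force: 0.0
```

```bash
python3 go.py .636 -.0845 .155 20;  python3 - <<'E'
from h import *
im=camera("top");c=(204,166)
show("dia rim","top",near(mask(im,"blue"),c,22),.032);show("bar","top",near(mask(im,"orange"),c,22),.070)
cv2.imwrite("pics/t3.png",im[:,:,::-1])
E
```

```text
t 18.00 [0.3721 0.2766 0.1614] yaw 16.8 tilt -1.000 q6 1.77 twist first -3.2 then units [ 4.98 17.18  0.26]
dia rim c [0.6048 0.2229] axis 24.3 rect [0.6047 0.2234] [67. 48.] 59.7
bar c [0.6051 0.2225] axis 27.2 rect [0.6048 0.2233] [38. 14.] 27.1
```

View pics/t3.png

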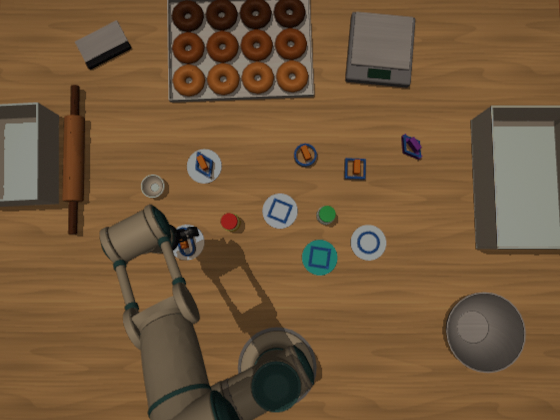

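The top view shows the diamond on its pad, 4 mm off centre and aligned. The oval is on its pad under the gripper at (187,242), and both jars are in place. Round is next.

Call:
jog_arm --pt "-1 0 0 0 -3.2" --pt "-1 0.277 0.954 0.014 0" --pt "-1 0.277 0.954 0.014 0" --pt "-1 0.277 0.954 0.014 0" --pt "-1 0.277 0.954 0.014 0" --pt "-1 0.277 0.954 0.014 0" --pt "-1 0.277 0.954 0.014 0" --pt "-1 0.277 0.954 0.014 0" --pt "-1 0.277 0.954 0.014 0" --pt "-1 0.277 0.954 0.014 0" --pt "-1 0.277 0.954 0.014 0" --pt "-1 0.277 0.954 0.014 0" --pt "-1 0.277 0.954 0.014 0" --pt "-1 0.277 0.954 0.014 0" --pt "-1 0.277 0.954 0.014 0" --pt "-1 0.277 0.954 0.014 0" --pt "-1 0.277 0.954 0.014 0" --pt "-1 0.277 0.954 0.014 0" --pt "-1 0.277 0.954 0.014 0" --pt "-1 0 0 0 0"

```text
t: 19.72
eef_pos: [0.6377, -0.0886, 0.1522]
tool_rot: [3.093, 0.54, -0.0]
ft_force: [1.2, -0.8, -0.3]
grip_width: 0.0852
gripper_force: 0.0
```

Call:
jog_arm --pt "-1 0 0 0 0" --pt "-1 0 0 0 0"

```text
t: 19.88
eef_pos: [0.6341, -0.084, 0.1527]
tool_rot: [-3.092, -0.544, 0.005]
ft_force: [0.2, 0.5, -0.1]
grip_width: 0.0854
gripper_force: 0.0
```

```bash
python3 go.py .636 -.0845 .055 20;  python3 - <<'E'
from h import *
im=camera("top");c=(187,242)
show("oval rim","top",near(mask(im,"blue"),c,22),.032);show("bar","top",near(mask(im,"orange"),c,22),.070)
E
```

```text
t 19.88 [ 0.6341 -0.084   0.1527] yaw 19.9 tilt -1.000 q6 0.98 twist first -0.1 then units [0.06 0.04 3.91]
oval rim c [0.3995 0.2791] axis 84.7 rect [0.4008 0.2781] [46. 23.] 86.0h.py:20: RuntimeWarning: invalid value encountered in divide
  M=cv2.moments(hull);c=np.array([M['m10'],M['m01']])/M['m00']/1e4
Traceback (most recent call last):
  File "h.py", line 24, in show
    ys,xs=np.nonzero(m);c,ax,rc,wh,a=shape(ray(n,np.c_[xs,ys],z))
                                     ~~~~~^^^^^^^^^^^^^^^^^^^^^^^
  File "h.py", line 22, in shape
    rc=cv2.minAreaRect(hull);return c,ax,np.array(rc[0])/1e4,np.array(rc[1])/10,rc[2]
cv2.error: OpenCV(4.12.0) /io/opencv/modules/imgproc/src/convhull.cpp:143: error: (-215:Assertion failed) total >= 0 && (depth == CV_32F || depth == CV_32S) in function 'convexHull'
```

Call:
jog_arm --pt "-1 0.06 0.04 0.5 0" --pt "-1 0 0 0.7 0" --pt "-1 0 0 0.7 0" --pt "-1 0 0 0.7 0" --pt "-1 0 0 0.7 0" --pt "-1 0 0 0.6 0" --pt "-1 0 0 0 0" --pt "1 0 0 0 0" --pt "1 0 0 0 0" --pt "1 0 0 0 0" --pt "1 0 0 0 0" --pt "1 0 0 0 0" --pt "1 0 0 0 0" --pt "1 0 0 0 0" --pt "1 0 0 0 0" --pt "1 0 0 0 0"

```text
t: 21.27
eef_pos: [0.6379, -0.0852, 0.058]
tool_rot: [3.093, 0.544, 0.003]
ft_force: [-0.4, 0.5, 5.6]
grip_width: 0.0172
gripper_force: 59.7
```

Call:
jog_arm --pt "1 0 0 -0.4 0" --pt "1 0 0 -0.7 0" --pt "1 0 0 -0.7 0" --pt "1 0 0 -0.7 0" --pt "1 0 0 -0.7 0" --pt "1 0 0 -0.8 0" --pt "1 0 0 -0.8 0" --pt "1 0 0 0 0" --pt "1 0 0 0 0"

```text
t: 22.02
eef_pos: [0.6374, -0.0851, 0.1777]
tool_rot: [3.093, 0.545, 0.003]
ft_force: [-0.4, -0.7, -2.3]
grip_width: 0.017
gripper_force: 58.9
```

```bash
python3 go.py .3715 -.2765 .17 20
```

```text
t 22.02 [ 0.6374 -0.0851  0.1777] yaw 20.0 tilt -1.000 q6 0.98 twist first -0.0 then units [-12.61   3.56   0.31]
```

Call:
jog_arm --pt "1 -0.9 0.254 0 0" --pt "1 -0.9 0.254 0 0" --pt "1 -0.9 0.254 0 0" --pt "1 -0.9 0.254 0 0" --pt "1 -0.9 0.254 0 0" --pt "1 -0.9 0.254 0 0" --pt "1 -0.9 0.254 0 0" --pt "1 -0.9 0.254 0 0" --pt "1 -0.9 0.254 0 0" --pt "1 -0.9 0.254 0 0" --pt "1 -0.9 0.254 0 0" --pt "1 -0.9 0.254 0 0" --pt "1 -0.9 0.254 0 0" --pt "1 -0.9 0.254 0 0" --pt "1 0 0 0 0" --pt "1 0 0 0 0" --pt "1 0 0 0 0"

```text
t: 23.43
eef_pos: [0.3712, -0.2755, 0.176]
tool_rot: [-3.092, -0.543, 0.001]
ft_force: [-0.3, -0.4, -1.4]
grip_width: 0.0168
gripper_force: 58.8
```

```bash
python3 go.py .3715 -.2765 .066 20;  python3 - <<'E'
from h import *
im=camera("top");c=(187,242)
print(mask(im,"orange")[230:255,175:200].sum())
show("oval rim","top",near(mask(im,"blue"),c,22),.032);show("bar","top",near(mask(im,"orange"),c,22),.070)
E
```

```text
t 23.43 [ 0.3712 -0.2755  0.176 ] yaw 19.9 tilt -1.000 q6 0.43 twist first -0.1 then units [-0.    0.04  4.4 ]
63
oval rim c [0.3722 0.2736] axis 18.0 rect [0.3717 0.2735] [86. 45.] 17.1
bar c [0.3721 0.2744] axis 15.8 rect [0.3718 0.2742] [38. 14.] 17.3
```

Oval is within 2 mm. Lower the round cutter (contact expected near z 0.062).

Call:
jog_arm --pt "1 0 0.04 0.5 0" --pt "1 0 0 0.7 0" --pt "1 0 0 0.7 0" --pt "1 0 0 0.7 0" --pt "1 0 0 0.7 0" --pt "1 0 0 0.7 0" --pt "1 0 0 0.3 0" --pt "1 0 0 0.06 0" --pt "1 0 0 0.06 0" --pt "1 0 0 0 0" --pt "1 0 0 0 0"

```text
t: 24.4
eef_pos: [0.3725, -0.2775, 0.0673]
tool_rot: [3.092, 0.545, 0.002]
ft_force: [0.6, -0.1, -0.9]
grip_width: 0.0172
gripper_force: 58.7
```

Call:
jog_arm --pt "1 0 0 0.05 0" --pt "1 0 0 0.05 0" --pt "1 0 0 0 0" --pt "1 0 0 0 0"

```text
t: 24.73
eef_pos: [0.3718, -0.2771, 0.0642]
tool_rot: [3.094, 0.544, 0.0]
ft_force: [0.4, 0.6, -1.1]
grip_width: 0.0171
gripper_force: 58.7
```

Call:
jog_arm --pt "1 0 0 0.05 0" --pt "1 0 0 0.05 0" --pt "1 0 0 0 0" --pt "1 0 0 0 0"

```text
t: 25.07
eef_pos: [0.3719, -0.2773, 0.062]
tool_rot: [3.093, 0.545, 0.0]
ft_force: [-2.9, 0.5, 5.1]
grip_width: 0.0169
gripper_force: 59.7
```

Call:
jog_arm --pt "0.4 0 0 0 0" --pt "0.2 0 0 0 0" --pt "-0.2 0 0 0 0" --pt "-1 0 0 0 0" --pt "-1 0 0 0 0" --pt "-1 0 0 0 0" --pt "-1 0 0 0 0" --pt "-1 0 0 -0.5 0" --pt "-1 0 0 -0.7 0" --pt "-1 0 0 -0.7 0" --pt "-1 0 0 -0.7 0" --pt "-1 0 0 -0.7 0" --pt "-1 0 0 -0.7 0" --pt "-1 0 0 0 0" --pt "-1 0 0 0 0"

```text
t: 26.32
eef_pos: [0.3722, -0.2774, 0.1621]
tool_rot: [3.092, 0.545, 0.002]
ft_force: [-0.5, 0.6, -0.3]
grip_width: 0.0854
gripper_force: 0.0
```

```bash
python3 go.py .5932 -.235 .155 -1.5
```

```text
t 26.32 [ 0.3722 -0.2774  0.1621] yaw 20.0 tilt -1.000 q6 0.43 twist first 21.5 then units [ 8.79 -1.93  0.28]
```

Call:
jog_arm --pt "-1 0 0 0 5.4" --pt "-1 0 0 0 5.4" --pt "-1 0 0 0 5.4" --pt "-1 0 0 0 5.3" --pt "-1 0.88 -0.193 0.03 0" --pt "-1 0.88 -0.193 0.03 0" --pt "-1 0.88 -0.193 0.03 0" --pt "-1 0.88 -0.193 0.03 0" --pt "-1 0.88 -0.193 0.03 0" --pt "-1 0.88 -0.193 0.03 0" --pt "-1 0.88 -0.193 0.03 0" --pt "-1 0.88 -0.193 0.03 0" --pt "-1 0.88 -0.193 0.03 0" --pt "-1 0.88 -0.193 0.03 0" --pt "-1 0 0 0 0" --pt "-1 0 0 0 0" --pt "-1 0 0 0 0"

```text
t: 27.73
eef_pos: [0.5917, -0.2343, 0.1524]
tool_rot: [-3.14, 0.041, 0.005]
ft_force: [0.1, 0.3, -0.3]
grip_width: 0.0858
gripper_force: 0.0
```

```bash
python3 go.py .5932 -.235 .055 -1.5
```

```text
t 27.73 [ 0.5917 -0.2343  0.1524] yaw -1.5 tilt -1.000 q6 1.11 twist first -0.0 then units [0.06 0.03 3.9 ]
```

Call:
jog_arm --pt "-1 0.05 0.03 0.5 0" --pt "-1 0 0 0.7 0" --pt "-1 0 0 0.7 0" --pt "-1 0 0 0.7 0" --pt "-1 0 0 0.7 0" --pt "-1 0 0 0.6 0" --pt "-1 0 0 0 0" --pt "1 0 0 0 0" --pt "1 0 0 0 0" --pt "1 0 0 0 0" --pt "1 0 0 0 0" --pt "1 0 0 0 0" --pt "1 0 0 0 0" --pt "1 0 0 0 0" --pt "1 0 0 0 0" --pt "1 0 0 0 0"

```text
t: 29.07
eef_pos: [0.5949, -0.2358, 0.0575]
tool_rot: [3.14, -0.042, 0.003]
ft_force: [-0.7, 0.6, 5.5]
grip_width: 0.017
gripper_force: 59.8
```

Call:
jog_arm --pt "1 0 0 -0.4 0" --pt "1 0 0 -0.7 0" --pt "1 0 0 -0.7 0" --pt "1 0 0 -0.7 0" --pt "1 0 0 -0.7 0" --pt "1 0 0 -0.8 0" --pt "1 0 0 -0.8 0" --pt "1 0 0 0 0" --pt "1 0 0 0 0"

```text
t: 29.82
eef_pos: [0.5945, -0.2355, 0.1772]
tool_rot: [3.14, -0.042, 0.002]
ft_force: [-0.3, 0.8, -1.5]
grip_width: 0.017
gripper_force: 59.0
```

```bash
python3 go.py .467 -.0076 .175 -21.8
```

```text
t 29.82 [ 0.5945 -0.2355  0.1772] yaw -1.5 tilt -1.000 q6 1.11 twist first 20.3 then units [-8.12 -6.57  0.09]
```

Call:
jog_arm --pt "1 0 0 0 6.8" --pt "1 0 0 0 6.8" --pt "1 0 0 0 6.7" --pt "1 -0.738 -0.597 0 0" --pt "1 -0.738 -0.597 0 0" --pt "1 -0.738 -0.597 0 0" --pt "1 -0.738 -0.597 0 0" --pt "1 -0.738 -0.597 0 0" --pt "1 -0.738 -0.597 0 0" --pt "1 -0.738 -0.597 0 0" --pt "1 -0.738 -0.597 0 0" --pt "1 -0.738 -0.597 0 0" --pt "1 -0.738 -0.597 0 0" --pt "1 -0.738 -0.597 0 0" --pt "1 0 0 0 0" --pt "1 0 0 0 0" --pt "1 0 0 0 0"

```text
t: 31.23
eef_pos: [0.4666, -0.0077, 0.1755]
tool_rot: [3.084, -0.594, -0.002]
ft_force: [0.8, -0.5, -2.2]
grip_width: 0.0169
gripper_force: 59.0
```

```bash
python3 go.py .467 -.0076 .066 -21.8
```

```text
t 31.23 [ 0.4666 -0.0077  0.1755] yaw -21.8 tilt -1.000 q6 1.79 twist first 0.0 then units [ 0.01 -0.01  4.38]
```

Call:
jog_arm --pt "1 0 0 0.5 0" --pt "1 0 0 0.7 0" --pt "1 0 0 0.7 0" --pt "1 0 0 0.7 0" --pt "1 0 0 0.7 0" --pt "1 0 0 0.7 0" --pt "1 0 0 0.28 0" --pt "1 0 0 0.06 0" --pt "1 0 0 0.06 0" --pt "1 0 0 0 0" --pt "1 0 0 0 0"

```text
t: 32.15
eef_pos: [0.4677, -0.0079, 0.0672]
tool_rot: [3.085, -0.595, 0.003]
ft_force: [-0.4, 0.2, -2.2]
grip_width: 0.0169
gripper_force: 59.0
```

Call:
jog_arm --pt "1 0 0 0.05 0" --pt "1 0 0 0.05 0" --pt "1 0 0 0 0" --pt "1 0 0 0 0"

```text
t: 32.48
eef_pos: [0.4669, -0.0076, 0.0642]
tool_rot: [3.085, -0.595, 0.001]
ft_force: [-0.3, -0.3, -1.7]
grip_width: 0.0167
gripper_force: 59.0
```

Call:
jog_arm --pt "1 0 0 0.06 0" --pt "1 0 0 0.05 0" --pt "1 0 0 0 0" --pt "1 0 0 0 0"

```text
t: 32.82
eef_pos: [0.467, -0.0076, 0.0615]
tool_rot: [3.085, -0.595, 0.001]
ft_force: [-0.9, 1.6, 2.2]
grip_width: 0.0169
gripper_force: 59.4
```

Contact. Release, rise and move back out of the view.

Call:
jog_arm --pt "0.4 0 0 0 0" --pt "0.2 0 0 0 0" --pt "-0.2 0 0 0 0" --pt "-1 0 0 0 0" --pt "-1 0 0 0 0" --pt "-1 0 0 0 0" --pt "-1 0 0 0 0" --pt "-1 0 0 -0.5 0" --pt "-1 0 0 -0.7 0" --pt "-1 0 0 -0.7 0" --pt "-1 0 0 -0.7 0" --pt "-1 0 0 -0.7 0" --pt "-1 0 0 -0.7 0" --pt "-1 0 0 -0.8 0" --pt "-1 0 0 -0.8 0" --pt "-1 0 0 -0.8 0" --pt "-1 0 0 0 0" --pt "-1 0 0 0 0"

```text
t: 34.32
eef_pos: [0.4674, -0.0077, 0.222]
tool_rot: [3.085, -0.595, 0.004]
ft_force: [-0.1, -0.4, -0.3]
grip_width: 0.0852
gripper_force: 0.0
```

```bash
python3 go.py .28 -.45 .22 -40
```

```text
t 34.32 [ 0.4674 -0.0077  0.222 ] yaw -21.8 tilt -1.000 q6 1.79 twist first 18.2 then units [ 5.63 18.37  0.08]
```

Call:
jog_arm --pt "-1 0 0.96 0 0" --pt "-1 0 0.96 0 0" --pt "-1 0 0.96 0 0" --pt "-1 0 0.96 0 0" --pt "-1 0 0.96 0 0" --pt "-1 0 0.96 0 0" --pt "-1 0 0.96 0 0" --pt "-1 0 0.96 0 0" --pt "-1 0 0.96 0 0" --pt "-1 0 0.96 0 0" --pt "-1 0 0.96 0 0" --pt "-1 0 0.96 0 0" --pt "-1 0 0.96 0 0" --pt "-1 0 0.96 0 0" --pt "-1 0 0.96 0 0" --pt "-1 0 0.96 0 0" --pt "-1 0 0.96 0 0" --pt "-1 0 0.96 0 0" --pt "-1 0 0 0 0" --pt "-1 0 0 0 0"

```text
t: 35.98
eef_pos: [0.3054, -0.4087, 0.2195]
tool_rot: [-3.081, 0.598, 0.003]
ft_force: [-0.7, 0.2, 0.1]
grip_width: 0.0849
gripper_force: 0.0
```

```bash
python3 - <<'E'
from h import *
im=camera("top");b=mask(im,"blue");o=mask(im,"orange")
for n,c in dict(round=(368,242),square=(280,211),diamond=(204,166),oval=(187,242)).items():
    show(n,"top",near(b,c,22),.032);show("   bar","top",near(o,c,22),.07)
s=camera("side");v=np.hstack([im,s]);cv2.imwrite("pics/end.png",cv2.resize(im[120:290,140:430],None,fx=2.7,fy=2.7)[:,:,::-1]);cv2.imwrite("pics/ends.png",s[:,:,::-1])
E
```

```text
round c [ 0.3718 -0.2767] axis -89.3 rect [ 0.3726 -0.2766] [62. 66.] 0.1
   bar c [ 0.3712 -0.2776] axis 20.0 rect [ 0.3718 -0.2774] [38. 15.] 19.7
square c [ 0.4668 -0.0075] axis 49.6 rect [ 0.4668 -0.0075] [60. 60.] 67.4
   bar c [ 0.467  -0.0079] axis -20.4 rect [ 0.4669 -0.0078] [14. 38.] 68.4
diamond c [0.6049 0.223 ] axis 24.5 rect [0.6049 0.2239] [68. 48.] 59.7
   bar c [0.6052 0.2226] axis 26.8 rect [0.6054 0.2236] [36. 14.] 27.1
oval c [0.3723 0.2737] axis 17.9 rect [0.3717 0.2735] [86. 45.] 17.1
   bar c [0.3724 0.2743] axis 14.8 rect [0.3718 0.2744] [37. 14.] 15.3
```

View pics/end.png

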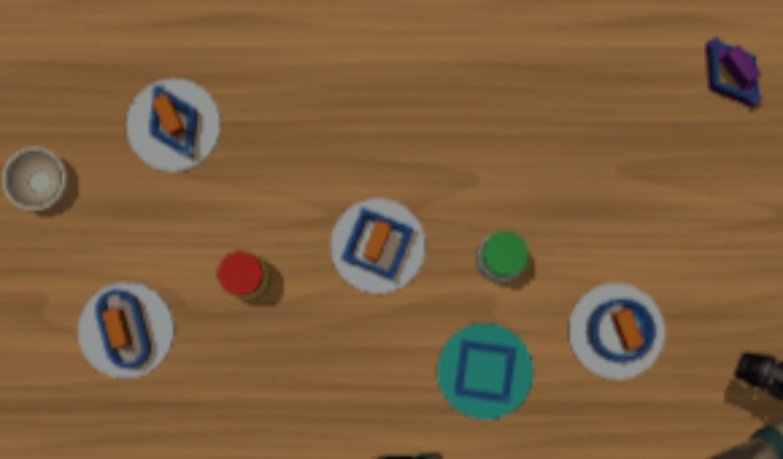

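View pics/ends.png

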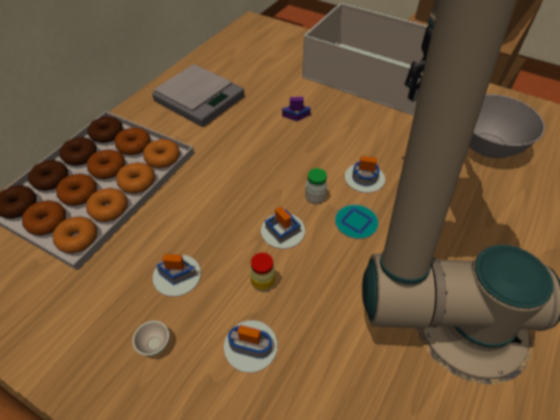

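All four cutters stand upright on their own pads within 4 mm and aligned, and the jars have not moved. The side view confirms it, at pixels (367,172), (283,226), (176,270) and (250,342).

```bash
python3 -c "
from station import r
print(r.close_job())"
```

```text
the job is handed in; nothing more can be done
None
```

The job is handed in: all four cutters stand upright on their own pads, measured within about 4 mm of centre and lined up with their outlines, and both jars are where they began; the verdict was not shown.

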